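# Hold the spring-return drain valve open with its bayonet key

### The arm

A 7-joint arm with a two-finger parallel gripper is mounted at the origin on a cart in front of the work surface, level with it; the furniture and walls round the work are solid. World frame = base frame: x ahead of the robot, y to its left, z up, the work surface at z = 0. Lengths are in m, angles in rad, forces in N, time in s.
With the tool pointing down it reaches from about 0.425 to 0.875 m from the base axis. Payload 9.9 kg.
Tool frame: the origin (TCP) lies midway between the tips of the shut fingers; the grasp point (between the pads) lies 19 mm behind it; z points along the fingers, y is the line along which they close (so a half turn about z gives the same grasp; the last joint's range is limited). The gripper opens to 85 mm and grips with 20 to 120 N. Pads are 22 mm wide; open, the fingers measure 114 mm over their backs; the gripper's body (76 mm by 85 mm) begins 54 mm behind the grasp point. The pads swing forward as they close: fully open they stand 13 mm farther back than shut.
Start: joints at [-1.263, 0.576, 0.025, 1.437, -0.015, 1.129, -0.057], TCP at [0.258, 0.624, 0.231] pointing down, gripper open.
Joint ranges: [-2.76, 2.76], [-0.34, 2.15], [-1.52, 1.57], [0.19, 2.46], [-1.09, 4.23], [0.17, 1.99], [-2.82, 2.82]. Speed limits (rad/s): [2.22, 2.22, 3.01, 3.01, 3.14, 3.14, 3.14].

### API

Orientations are given as a unit quaternion [w, x, y, z].
In Python, from cell import arm gives the robot as it stands. Calls block until the motion is done:
- arm.move_to(position, orientation): joint-space move of the TCP to a pose.
- arm.movel(position, rate=0.15, rotation=None): straight line of the TCP; rotation=None keeps the orientation; rate is the mean speed in m/s.
- arm.move_joints(angles): joint-space move.
- arm.open_gripper() and arm.grasp(): open the fingers fully, or close them until they stop; the grip force is fixed at half the most.
- arm.hold(seconds).
- arm.solve_ik(position, orientation): joint angles nearest the present ones, or None.
- arm.get_image(name): name is "scene" or "top"; returns a dict with "image" (420x560x3 uint8, red, green, blue), "range_z" (420x560 float32, m along the optical axis (not along the pixel's ray), 0 where there is no reading), "intrinsics" (3x3 intrinsics, pixels), "dist_coeffs" ([k1, k2, p1, p2, k3] as OpenCV has them; the pictures are not rectified), "rvec" (rotation vector, rad) and "tvec" (3), from world to camera coordinates, as OpenCV has them. Camera axes: x right, y down, z forward; pixel columns grow to the right and rows downward; lengths in m; the calibration is good to about 2 mm. A picture is of the moment at which its call begins.
A pose or a line that the arm cannot do raises arm.PlanningError and nothing moves.
- arm.finish_job(): hands the job in; it is judged then, once.
Readings, each from a call of its own:
- arm.get_time(): time.
- arm.get_joint_positions(): joint angles.
- arm.get_qd(): joint speeds.
- arm.get_joint_efforts(): joint torques, N m.
- arm.get_ee_pos(): TCP position.
- arm.get_ee_rot(): TCP orientation.
- arm.get_force(): force on the tool from outside, world axes, zero at the start.
- arm.get_moment(): the same for the moment, N m.
- arm.get_grip_width(): finger opening in m.
- arm.get_grasp_force(): force on a finger pad.
Only numpy, scipy, OpenCV 4.12 (cv2) and the standard library are available. Lean on these libraries where they do the work, as an engineer would, in place of code of your own. Each camera call takes 0.05 s, during which the arm holds its last target. There are 200 camera calls.

### The job

Water has to be drained from the workshop's air line. Pull the drawer of the small wooden cabinet fully out to its stop, take the T-handled bayonet key out of it, push the key down into the slotted mouth of the round drain valve against its spring and twist it clockwise (seen from above) a quarter turn until it stops. The valve springs shut when let go, so finish while still gripping the key and holding it there, upright and turned fully open; leave the other things on the bench where they are.

Things in the scene. Friction and masses are not known exactly. Their poses are not given: they have to be found in the camera images.
- drawer_cabinet: small wooden one-drawer cabinet, 130 (x) x 160 (y) x 100 (z) mm, fixed to the bench. Origin: centre of its underside; its front faces its own -x, the way the drawer slides out. Inside the drawer: 130 mm wide, floor 15 mm and low sides 54 mm above the bench; front board 80 mm high, 10 thick, top edge 91 mm above the bench, inner face 55 mm in front of the cabinet's origin when shut.
- drawer (a joint): how far the drawer is pulled out: 0 shut (as at the start), 0.100 m at its stop; it slides along the cabinet's -x with about 1.5 N of friction and stays where it is left. A ball vice about 0.2 m tall stands on the bench nearer the robot: keep the gripper clear of it when the drawer is out.
- drawer_handle (a point): middle of the steel bar handle of the drawer, moving with it: bar 10 mm thick, 72 mm long, along the cabinet's y, its axis 82 mm above the bench and 36 mm in front of the drawer's front board; it can be pinched from above with the fingers closing along the cabinet's x.
- valve_key: loose steel bayonet key with a black plastic T-handle bar, 66 mm tall, 0.08 to 0.17 kg, half-turn symmetric. Origin: centre of its foot, z up along its axis, x along the handle bar. Shaft 24 mm in diameter, flange 49 mm in diameter at z = 30 to 34 mm, a pair of lugs along x, 38 mm across, 6.5 wide, at z = 8 to 14 mm; foot tapers to 16 mm in diameter.
- key_handle (a point): middle of the key's handle bar, 54 mm above its foot: bar 60 (key x) x 12 (y) x 24 (z) mm, gripped from above across its 12 mm. At the start the key is in the shut drawer, upright in a round tube holder (bore 44 mm, 30 mm deep, flange on its rim, foot level with the drawer floor) 14 mm in front of the cabinet's origin, bar within 0.5 rad of the sliding direction.
- valve: round aluminium drain valve, 60 mm in diameter, 75 mm tall, on an 84 mm square base, brass pipe stubs low on two sides, fixed to the bench. Origin: centre of its underside, z up. Half-turn symmetric mouth in its top: hole about 27 mm in diameter with a pair of slots for the lugs along the valve's x (42 mm across, 10.5 wide) through a lip 6 mm thick.
- valve_mouth (a point): centre of the mouth at the top of the lip, 75 mm above the bench. The key goes in with its bar along the valve's x; once its foot is over 20 mm below this point the lugs are under the lip and it turns clockwise (from above), ending with the bar along the valve's y. The lugs turn freely for 15 degrees, then push a spring-return rotor.
- valve_plunger (a joint): how far the key's foot has pushed down the spring plunger in the mouth: 0 at rest (12 mm below the lip's top), 0.014 m at its stop (foot 26 mm below the lip's top); 2 N at first, 7 N at the stop. From 0.008 the lugs pass under the lip; 0.011 to 0.013 is a good depth for turning.
- valve_rotor (a joint): how far the key's lugs have turned the valve: 0 shut (at rest), 1.27 rad fully open at its stop, when the key has turned about 88 degrees clockwise; the return spring gives 0.06 to 0.19 N m and friction adds up to about 0.1 N m. If let go it springs most of the way shut.
- wax_tube: bystander: wax tube 26x26x66 mm, standing; origin centre of its underside. Leave alone.
- steel_jig: bystander: small steel jig 34x68x33 mm; origin centre of its underside. Leave alone.
- ring_clamp: bystander: wooden ring clamp 25x138x21 mm, lying; origin centre of its underside. Leave alone.
- tape_roll: bystander: small roll of tape 31x31x12 mm; origin centre of its underside. Leave alone.
- emery_stick: bystander: emery stick 22x190x7 mm, lying; origin centre of its underside. Leave alone.

How it is judged:
By the outcome, as a careful person would: the job done as asked, in the order asked, and still so for the second after the job is handed in, while the arm keeps its last pose, push and grip.
It also fails if it takes over 58 s, if anything falls off the work surface, if the arm or the gripper's body presses on something with over 40 N, if the wrist force passes 120 N, or if a joint passes its speed limit or range.

## Working session

There is one attempt and no reset: what is moved stays moved. The work goes in short steps, each a Python script; the robot and the scene stay as the last script left them, time stands still between calls to the robot, and variables do not carry over. Pictures are saved under pics/ and viewed, at most 10 in all, crops included, and the job is handed in when it is done.

```bash
mkdir -p pics; ls
python3 - <<'E'
from cell import arm
import cv2,numpy as np,pickle
d={}
for n in("scene","top"):
    r=arm.get_image(n);d[n]=r
    cv2.imwrite(f"pics/{n}0.png",r["image"][:,:,::-1])
    R=cv2.Rodrigues(np.array(r["rvec"],float))[0];print(n,r["intrinsics"],r["dist_coeffs"],"C",-R.T@np.array(r["tvec"]).ravel(),"z",R[2], (r["range_z"]>0).mean())
pickle.dump(d,open("im0.pkl","wb"))
print(arm.get_time(),arm.get_ee_pos(),arm.get_ee_rot())
E
```

```text
pics
scene [[434.16483295   0.         277.49828692]
 [  0.         434.16483295 208.97648385]
 [  0.           0.           1.        ]] [0.03584416 0.         0.         0.         0.        ] C [0.03939199 0.68333239 0.50105469] z [ 0.55978346 -0.6935975  -0.45339276] 0.9958460884353741
top [[427.63077331   0.         283.23800132]
 [  0.         427.63077331 207.08939011]
 [  0.           0.           1.        ]] [-0.12895206  0.          0.          0.          0.        ] C [0.47445537 0.08705247 1.15167702] z [ 7.69232341e-02 -9.42425777e-04 -9.97036573e-01] 0.9961011904761905
0.1 [0.2575767  0.62349939 0.23055294] [-9.19442455e-05  1.94612543e-01  9.80879931e-01 -7.14081460e-04]
```

View pics/scene0.png

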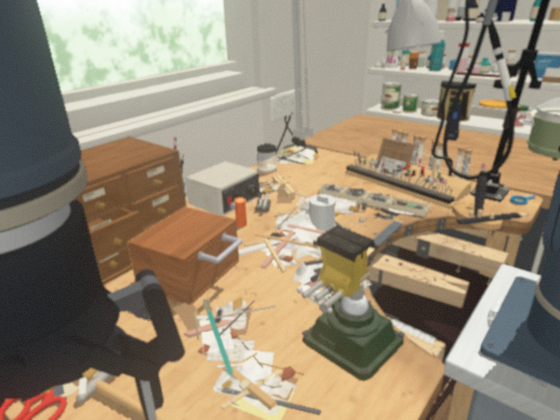

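View pics/top0.png

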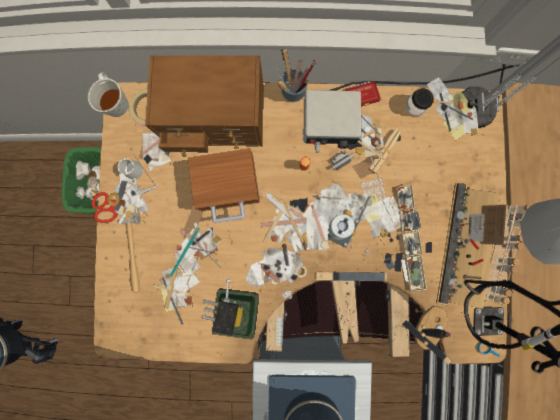

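The scene view shows the cabinet at about (187,250) with its handle at (220,250), the ball vice at (350,290) and the valve at (322,208). In the top view the cabinet is at (223,180), handle at (228,213), valve at (342,226) and vice at (235,313).

```bash
cat > h.py <<'E'
import cv2,numpy as np
def cam(r): 
    R=cv2.Rodrigues(np.array(r["rvec"],float))[0];t=np.array(r["tvec"],float).ravel()
    return R,t,np.array(r["intrinsics"]),np.array(r["dist_coeffs"])
def rays(r,uv):
    R,t,K,D=cam(r);p=cv2.undistortPoints(np.array(uv,float).reshape(-1,1,2),K,D)[:,0]
    return -R.T@t,np.c_[p,np.ones(len(p))]@R
def onplane(r,uv,z):
    C,d=rays(r,uv);return C+d*((z-C[2])/d[:,2])[:,None]
def cloud(r):
    h,w=r["range_z"].shape;v,u=np.mgrid[:h,:w]
    C,d=rays(r,np.c_[u.ravel(),v.ravel()]);return (C+d*r["range_z"].reshape(-1,1)).reshape(h,w,3)
def proj(r,P):
    R,t,K,D=cam(r);return cv2.projectPoints(np.array(P,float).reshape(-1,1,3),cv2.Rodrigues(R)[0],t,K,D)[0][:,0]
E
python3 - <<'E'
import pickle,numpy as np,cv2
from h import *
d=pickle.load(open("im0.pkl","rb"));T=d["top"];S=d["scene"]
P=cloud(T);Q=cloud(S)
def rect(name,A,box,z0,z1,off=(0,0)):
    u0,v0,u1,v1=box;p=A[v0:v1,u0:u1].reshape(-1,3);p=p[(p[:,2]>z0)&(p[:,2]<z1)]
    r=cv2.minAreaRect((p[:,:2]*1000).astype(np.float32));print(name,len(p),np.median(p,0),r)
rect("cabtop T",P,(175,140,270,207),.094,.108)
rect("cabtop S",Q,(125,205,245,290),.094,.108)
rect("handle T",P,(205,204,250,228),.07,.092)
rect("handle S",Q,(195,232,245,268),.074,.092)
rect("valve T",P,(322,208,364,246),.068,.08)
rect("valve S",Q,(305,190,340,235),.068,.08)
rect("vice T",P,(195,280,265,345),.05,.3)
rect("vicetop T",P,(195,280,265,345),.15,.3)
im=T["image"][:,:,::-1]
a=cv2.resize(im[140:230,180:270],(400,400),interpolation=cv2.INTER_CUBIC)
b=cv2.resize(im[204:249,320:365],(400,400),interpolation=cv2.INTER_CUBIC)
cv2.imwrite("pics/crop1.png",np.hstack([a,b]))
E
```

```text
cabtop T 3412 [0.62631952 0.24044776 0.10052645] ((640.9076538085938, 256.9031066894531), (167.2821044921875, 189.05484008789062), 9.684996604919434)
cabtop S 3461 [0.6274866  0.2474795  0.09852413] ((647.9400634765625, 241.7900390625), (173.7825927734375, 163.32583618164062), 10.121088027954102)
handle T 249 [0.5321309  0.22853047 0.08649352] ((539.86279296875, 232.8458251953125), (41.31647872924805, 96.73169708251953), 9.503495216369629)
handle S 630 [0.55360194 0.23018671 0.08391768] ((545.8175048828125, 216.9219970703125), (44.85416793823242, 118.71841430664062), 9.726958274841309)
valve T 287 [ 0.51429667 -0.0606229   0.07563478] ((512.265380859375, -63.49644470214844), (55.57109069824219, 56.07318115234375), 0.5422914028167725)
valve S 268 [ 0.51168401 -0.06000592  0.07432512] ((513.3314208984375, -63.81316375732422), (57.7162971496582, 58.43328857421875), 52.19778060913086)
vice T 1193 [0.29891873 0.21035485 0.17962836] ((294.888916015625, 219.00563049316406), (123.09676361083984, 102.94999694824219), 42.660709381103516)
vicetop T 634 [0.2978354  0.21261497 0.18415543] ((296.8128662109375, 213.2821807861328), (46.843482971191406, 69.7680435180664), 80.52552032470703)
```

View pics/crop1.png

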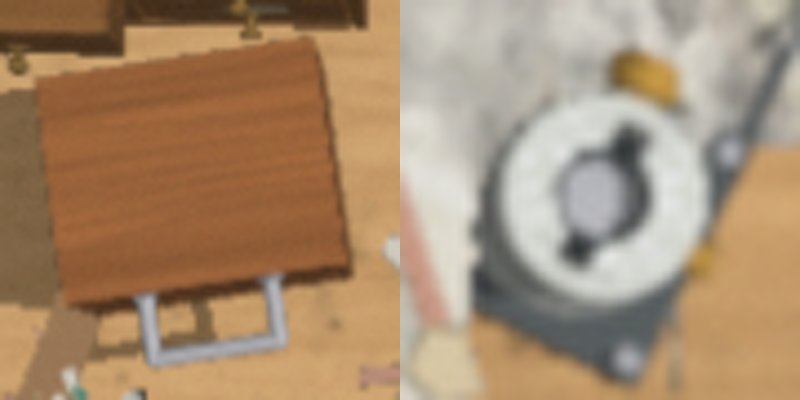

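Crop left shows the cabinet top and steel handle (bar from about (150,358) to (282,340) in the crop). Crop right shows the valve mouth, with its centre at about (605,200) and slots at (632,138) and (577,250). I'll pull the handle by hooking it with shut fingers, since pinching with open fingers would foul the board and the vice.

```bash
cat > valve.py <<'E'
import numpy as np,cv2
from h import *
def valve(r,c=(0.513,-0.0635)):
    # resample the lip plane z=0.075 as a metric picture (0.25 mm/px), then masks
    n=320;s=.00025;g=(np.arange(n)-n/2)*s
    X,Y=np.meshgrid(c[0]+g,c[1]+g,indexing="ij")
    uv=proj(r,np.c_[X.ravel(),Y.ravel(),np.full(n*n,.075)]).reshape(n,n,2).astype(np.float32)
    im=cv2.remap(r["image"],uv[...,0],uv[...,1],cv2.INTER_CUBIC).astype(float).mean(2)
    return X,Y,im
E
python3 - <<'E'
import pickle,numpy as np,cv2
from h import *; from valve import *
d=pickle.load(open("im0.pkl","rb"));T=d["top"];S=d["scene"]
u=lambda a,b:(180+a/4.444-.5+.1,140+b/4.444-.5+.1)
uv=[u(150,358),u(282,340)]
p=onplane(T,uv,.087);m=p.mean(0);print("bar ends",p,"mid",m,"len",np.linalg.norm(p[0]-p[1]),"yaw",np.arctan2(p[1,0]-p[0,0],p[0,1]-p[1,1]))
ct=[u(38,80),u(315,38),u(350,272),u(65,304)];q=onplane(T,ct,.100);print("cab corners",q,np.linalg.norm(np.diff(q,axis=0),axis=1),"ctr",q.mean(0))
e=q[0]-q[1]+q[3]-q[2];print("yaw from y edges",np.arctan2(-e[0],e[1])); e=q[1]-q[2]+q[0]-q[3];print("yaw x edges",np.arctan2(e[1],e[0]))
print("mid in scene",proj(S,m),"scene depth z near",[cloud(S)[int(v),int(a)] for a,v in proj(S,p)*.5+proj(S,p)[::-1]*.5][0])
A=cloud(T);a=A[285-5:345,195:270].reshape(-1,3)
for z in(.03,.08,.12,.16):
    b=a[a[:,2]>z];print("vice z>",z,b.min(0),b.max(0))
for n,r in d.items():
    X,Y,im=valve(r);c=np.array([.513,-.0635])
    for k in range(4):
        R=np.hypot(X-c[0],Y-c[1]);th=np.median(im[(R>.022)&(R<.027)])
        dark=(im<.8*th)&(R<.0245);  c=.5*c+.5*np.array([(X[dark].min()+X[dark].max())/2,(Y[dark].min()+Y[dark].max())/2]) if 0 else c
    ring=dark&(R>.0145)&(R<.022);t=np.arctan2(Y-c[1],X-c[0])[ring]
    print(n,"slot angle",np.angle(np.exp(2j*t).mean())/2,abs(np.exp(2j*t).mean()),"slot px",ring.sum(),"slot centroid",X[ring].mean(),Y[ring].mean())
    # the outer rim of the lip from heights
    P=cloud(r);mk=(abs(P[...,2]-.0755)<.005)&(np.hypot(P[...,0]-.513,P[...,1]+.0635)<.034)
    h=cv2.convexHull((P[mk][:,:2]*1e4).astype(np.float32));print(" rim",np.array(cv2.minEnclosingCircle(h)[0])/1e4,cv2.minEnclosingCircle(h)[1]/1e4)
    cv2.imwrite(f"pics/v_{n}.png",cv2.flip(im,-1))
a,b=[cv2.imread(f"pics/v_{n}.png") for n in("top","scene")];cv2.imwrite("pics/valve2.png",np.hstack([a,b]))
E
```

```text
bar ends [[0.52080616 0.26011628 0.087     ]
 [0.53228506 0.18591638 0.087     ]] mid [0.52654561 0.22301633 0.087     ] len 0.07508255220002592 yaw 0.15348564430938808
cab corners [[0.67593195 0.3266826  0.1       ]
 [0.70198138 0.17050794 0.1       ]
 [0.57009056 0.1477771  0.1       ]
 [0.54947664 0.30664986 0.1       ]] [0.15833224 0.13383526 0.16020452] ctr [0.62437013 0.23790437 0.1       ]
yaw from y edges 0.14704622992658561
yaw x edges 0.16404082975413573
mid in scene [[228.37526153 248.14927099]] scene depth z near [0.57034023 0.18524092 0.05195352]
vice z> 0.03 [0.22779171 0.08705247 0.03019244] [0.47445537 0.2801271  1.15167702]
vice z> 0.08 [0.25931224 0.08705247 0.1086034 ] [0.47445537 0.2801271  1.15167702]
vice z> 0.12 [0.25931224 0.08705247 0.1200388 ] [0.47445537 0.27199506 1.15167702]
vice z> 0.16 [0.25931224 0.08705247 0.17207971] [0.47445537 0.23966425 1.15167702]
scene slot angle -0.4331144551356665 0.9585307939717757 slot px 1069 slot centroid 0.5119459775491113 -0.06376099158091675
 rim [ 0.51494961 -0.0649916 ] 0.030496505737304686
top slot angle -0.4654114276284415 0.8414939613766761 slot px 2973 slot centroid 0.5138510763538514 -0.06531971072990246
 rim [ 0.51241187 -0.06470756] 0.029654803466796876[ WARN:0@0.547] global loadsave.cpp:1063 imwrite_ Unsupported depth image for selected encoder is fallbacked to CV_8U.
```

View pics/valve2.png

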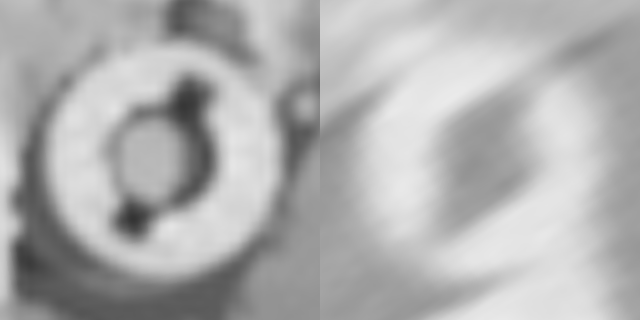

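Rectified top view (left): lip centre at about (163,158), slots at (191,93) and (131,218). That puts the mouth at about (0.513,-0.064) with slot angle about -0.45. The scene view (right) agrees. Now I'll open the drawer.

```bash
cat > mv.py <<'E'
from cell import arm
import numpy as np
from scipy.spatial.transform import Rotation as Ro
def qd(a):  # tool down, tool y along world angle a
    y=np.array([np.cos(a),np.sin(a),0]);z=np.array([0,0,-1.]);x=np.cross(y,z)
    q=Ro.from_matrix(np.c_[x,y,z]).as_quat();return np.r_[q[3],q[:3]]
def best(p,a,extra=None):
    c=[(abs(j[6]),qd(b)) for b in(a,a+np.pi) for j in[arm.solve_ik(p,qd(b))] if j is not None]
    return min(c,key=lambda t:t[0])[1]
def st(m=""): print(m,"t%.2f"%arm.get_time(),"p",np.round(arm.get_ee_pos(),4),"F",np.round(arm.get_force(),1),"w%.4f"%arm.get_grip_width(),"j7 %.2f"%arm.get_joint_positions()[6])
E
python3 - <<'E'
from mv import *
import cv2
yaw=.155;f=np.array([np.cos(yaw),np.sin(yaw),0]);H=np.array([.5258,.2228,0])
h=H+.020*f
p=h+[0,0,.20];q=best(p,yaw+np.pi/2)
arm.grasp();arm.move_to(p,q);st("above")
arm.movel(h+[0,0,.105]);st()
for z in(.09,.075,.062):
    arm.movel(h+[0,0,z],rate=.08);st(z)
    if arm.get_force()[2]>6: break
r=arm.get_image("scene")
cv2.imwrite("pics/hook.png",cv2.resize(r["image"][180:320,100:310,::-1],None,fx=3,fy=3))
E
```

```text
above t2.66 p [0.5452 0.2272 0.2001] F [0.1 0.5 0. ] w0.0001 j7 1.23
 t3.44 p [0.5459 0.2264 0.1056] F [ 0.  -0.9  0.9] w-0.0001 j7 1.22
0.09 t3.77 p [0.5455 0.2259 0.0901] F [ 0.3 -0.   0.7] w-0.0001 j7 1.22
0.075 t4.11 p [0.5452 0.2258 0.0747] F [-0.3  0.1  0.3] w-0.0000 j7 1.22
0.062 t4.42 p [0.5453 0.2257 0.0617] F [ 0.2  0.2 -0.8] w-0.0003 j7 1.22
```

View pics/hook.png

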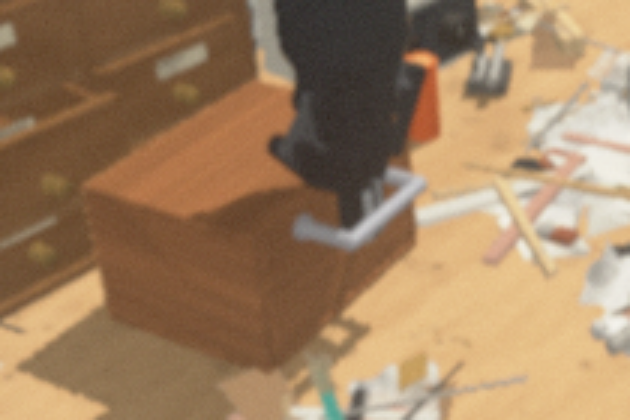

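The shut fingers stand inside the handle loop, near crop (365,210). Now I pull.

Run:
```python
from mv import *
import cv2,pickle
yaw=.155;f=np.array([np.cos(yaw),np.sin(yaw),0]);p0=np.array([.5458,.2259,.062])
arm.movel(p0-.090*f,rate=.08);st()
for s in np.arange(.094,.116,.002):
    arm.movel(p0-s*f,rate=.05);F=arm.get_force()@f;print(round(s,3),round(F,1),np.round((arm.get_ee_pos()-p0)@f,4))
    if abs(F)>7: break
st("stop")
pc=arm.get_ee_pos()
arm.movel(pc+.004*f,rate=.05)
arm.movel(pc+.004*f+[0,0,.19],rate=.25);st()
arm.move_to([.52,-.06,.25],best([.52,-.06,.25],-.45+np.pi/2));arm.open_gripper();st()
d={n:arm.get_image(n) for n in("top","scene")};pickle.dump(d,open("im1.pkl","wb"))
im=d["top"]["image"][150:270,180:270,::-1];sc=d["scene"]["image"][180:320,100:240,::-1]
cv2.imwrite("pics/open.png",np.hstack([cv2.resize(im,(390,520),interpolation=2),cv2.resize(sc,(390,520)[:1]+(520,))]))
```

```text
t5.74 p [0.457  0.2122 0.0619] F [-0.1 -0.   0. ] w0.0001 j7 1.16
0.094 -0.1 -0.0943
0.096 1.0 -0.0962
0.098 1.0 -0.0982
0.1 0.9 -0.1003
0.102 -0.3 -0.1022
0.104 6.1 -0.1026
0.106 10.8 -0.1027
stop t7.49 p [0.4444 0.2102 0.0625] F [10.9 -0.  -6.5] w-0.0002 j7 1.15
 t8.70 p [0.4475 0.2105 0.2514] F [-0.8 -0.1  0.1] w0.0001 j7 1.18
 t11.50 p [ 0.52 -0.06  0.25] F [ 0.4 -0.5  0.6] w0.0855 j7 -1.17
```

View pics/open.png

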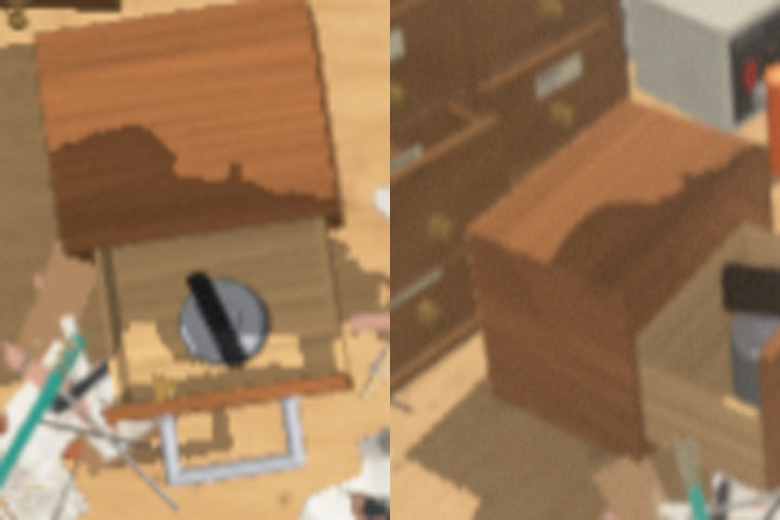

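The drawer is out. The black T-bar runs from about (197,278) to (235,360) in the left crop, over the grey flange.

Run:
```python
import pickle,numpy as np,cv2
from h import *
d=pickle.load(open("im1.pkl","rb"));T=d["top"];S=d["scene"]
im=T["image"];P=cloud(T);Q=cloud(S)
box=np.zeros(im.shape[:2],bool);box[209:238,218:240]=1
m=box&(im.max(2)<60)
n,l,s,c=cv2.connectedComponentsWithStats(m.astype(np.uint8));k=1+np.argmax(s[1:,4]);m=l==k
v,u=np.nonzero(m);zt=np.median(P[m][:,2]);print("n",len(u),"z top",zt)
g=onplane(T,np.c_[u,v],.081)[:,:2]
c,(w,h),a=cv2.minAreaRect((g*1e3).astype(np.float32));C=g.mean(0);e=np.linalg.svd(g-C)[2][0];print("bar",c,w,h,a,"mean",C,"angle",np.arctan2(e[1],e[0])%np.pi)
# height from scene: blob of bar in the scene view
zz=Q[...,2];mm=(np.hypot(Q[...,0]-C[0],Q[...,1]-C[1])<.034)&(S["image"].max(2)<60)&(zz>.055)&(zz<.1)
q=Q[mm];print("scene bar n",len(q),"zmax",np.percentile(q[:,2],[50,98]),"mean",q.mean(0),"min/max",q.min(0),q.max(0))
mt=(np.hypot(P[...,0]-C[0],P[...,1]-C[1])<.034)&(P[...,2]>.07)&(P[...,2]<.09);b=P[mt];print("top depth bar n",len(b),np.median(b,0),np.percentile(b[:,2],[10,90]),cv2.minAreaRect((b[:,:2]*1e3).astype(np.float32)))
mf=box&~m&(abs(P[...,2]-.049)<.006)&(np.ptp(im,axis=2)<25)
v,u=np.nonzero(mf);g=onplane(T,np.c_[u,v],.049);print("flange",len(g),np.array(cv2.minEnclosingCircle((g[:,:2]*1e3).astype(np.float32))[0]),cv2.minEnclosingCircle((g[:,:2]*1e3).astype(np.float32))[1])
from mv import *
C3=np.array([*C,.053])
for lab,pp,a in(("grasp",C3,np.arctan2(e[1],e[0])+np.pi/2),("ins",np.array([.5132,-.0643,.12]),-.45+np.pi/2),("end",np.array([.5132,-.0643,.085]),-.45+np.pi/2-1.54)):
  for b in(a,a+np.pi):
    j=arm.solve_ik(pp,qd(b));print(lab,None if j is None else np.round(j,2))
```

```text
n 96 z top 0.08136565106967719
bar (514.7157592773438, 220.17135620117188) 55.2268180847168 11.229500770568848 28.017274856567383 mean [0.51482748 0.22035029] angle 0.4622515671616134
scene bar n 118 zmax [0.07323254 0.07975381] mean [0.52123084 0.22846065 0.07205118] min/max [0.49031931 0.21407374 0.06182718] [0.53686636 0.23681612 0.08035273]
top depth bar n 122 [0.51225018 0.22059725 0.08127852] [0.07821957 0.08390234] ((512.4708251953125, 220.20494079589844), (59.15651321411133, 12.032164573669434), 27.5176944732666)
flange 167 [513.27062988 220.27137756] 25.953458786010742
grasp [-1.02  0.85  0.93  1.96 -0.93  0.84 -0.67]
grasp [-0.08  0.69 -0.64  1.92  0.61  0.73  0.95]
ins [ 0.47  0.54 -0.64  1.97  0.45  0.77  0.69]
ins [-0.63  0.8   1.17  2.01 -0.92  0.99 -1.  ]
end [-0.4   0.64  0.67  2.04 -0.63  0.68  0.27]
end [-0.6   0.85  1.13  2.04 -1.    0.95 -2.48]
```

Run:
```python
from mv import *
import cv2,pickle
c=np.array([.5135,.2203,0]);q=qd(.472+1.5*np.pi)
arm.move_to(c+[0,0,.17],q);st("above")
arm.movel(c+[0,0,.085],rate=.15)
for z in(.07,.055):
    arm.movel(c+[0,0,z],rate=.1);st(z)
    if abs(arm.get_force()[2])>8: print("contact");raise SystemExit
arm.grasp();st("grasped");print(arm.get_grasp_force())
arm.movel(c+[0,0,.075],rate=.06);st("lift a bit")
arm.movel(c+[0,0,.21],rate=.15);st("lifted")
v=np.array([.5132,-.0643,.17]);arm.move_to(v,qd(-.45+1.5*np.pi));st("over valve");print(np.round(arm.get_joint_positions(),2))
d={n:arm.get_image(n) for n in("top","scene")};pickle.dump(d,open("im2.pkl","wb"))
x,y=proj_xy=(322,208)
sc=d["scene"]["image"][130:260,245:395,::-1]
tp=d["top"]["image"][170:300,270:420,::-1]
cv2.imwrite("pics/over.png",np.hstack([cv2.resize(sc,(400,346),interpolation=2),cv2.resize(tp,(400,346),interpolation=2)]))
```

```text
above t12.72 p [0.5142 0.2184 0.1707] F [ 0.4 -0.   0.4] w0.0853 j7 -0.81
0.07 t13.74 p [0.5134 0.2203 0.0701] F [ 0.  -0.5  0. ] w0.0857 j7 -0.68
0.055 t14.04 p [0.5132 0.2202 0.0548] F [-0.6 -0.6  0.5] w0.0856 j7 -0.66
grasped t14.70 p [0.5138 0.2204 0.0555] F [-1.7  0.6  5.3] w0.0189 j7 -0.66
58.50810527801514
lift a bit t15.18 p [0.5136 0.2205 0.0753] F [-0.6 -0.5 -1.5] w0.0186 j7 -0.69
lifted t16.23 p [0.513  0.2204 0.2092] F [ 0.2  0.8 -2.3] w0.0187 j7 -0.85
over valve t17.34 p [ 0.5136 -0.0629  0.1698] F [ 0.8  0.4 -0.9] w0.0187 j7 -1.06
[-0.67  0.76  1.26  1.95 -0.83  1.09 -1.06]
```

View pics/over.png

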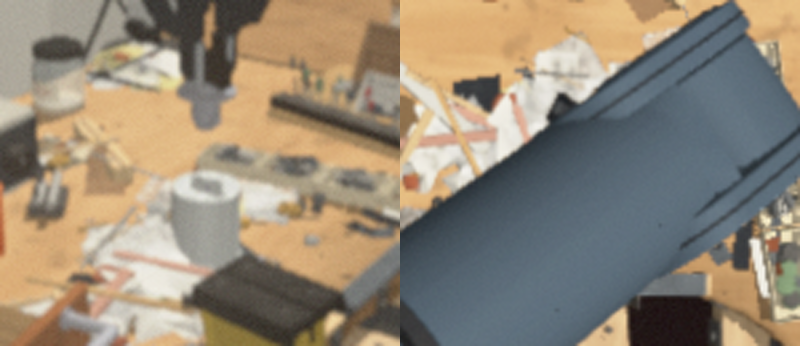

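The scene crop shows the key hanging from the fingers near (207,100), with the valve below it at (207,215). The top view is blocked by the forearm. Grip width is 18.7 mm where I expected 12, so I'll check whether the key sits straight.

Run:
```python
import pickle,numpy as np,cv2
from h import *
d=pickle.load(open("im2.pkl","rb"));S=d["scene"];Q=cloud(S);im=S["image"]
tcp=np.array([.5136,-.0629,.1698])
C,_=rays(S,[[280,210]]);w=tcp[:2]-C[:2];w/=np.linalg.norm(w);side=np.array([w[1],-w[0]])  # horizontal right of view
u,v=proj(S,tcp)[0];print("tcp px",u,v,"px for foot/flange/bar", np.round(proj(S,tcp+np.array([[0,0,-.04],[0,0,-.008],[0,0,.014]])),1).tolist())
near=np.hypot(Q[...,0]-tcp[0],Q[...,1]-tcp[1])<.04
for z in np.arange(.118,.20,.004):
    m=near&(abs(Q[...,2]-z)<.002);p=Q[m][:,:2]-tcp[:2]
    if len(p)>3: s=p@side;print("z%.3f n%d side %.1f..%.1f mid %.1f"%(z,len(p),1e3*s.min(),1e3*s.max(),5e2*(s.min()+s.max())),"nearest %.1f"%(1e3*(p@w).min()),"rgb",im[m].mean(0).astype(int))
u,v=int(u),int(v);cv2.imwrite("pics/key.png",cv2.resize(im[v-35:v+45,u-50:u+50,::-1],None,fx=7,fy=7,interpolation=2))
```

```text
tcp px 322.603788663597 159.76860313281102 px for foot/flange/bar [[322.2, 177.0], [322.5, 163.3], [322.8, 153.6]]
z0.130 n8 side -9.1..6.1 mid -1.5 nearest -7.1 rgb [160 142 122]
z0.134 n9 side -9.0..3.9 mid -2.6 nearest -10.7 rgb [133 126 120]
z0.138 n19 side -11.4..10.3 mid -0.6 nearest -17.1 rgb [140 131 123]
z0.142 n23 side -11.4..10.2 mid -0.6 nearest -16.4 rgb [135 128 123]
z0.146 n20 side -11.5..10.1 mid -0.7 nearest -12.1 rgb [134 127 122]
z0.150 n15 side -11.6..9.9 mid -0.8 nearest -11.2 rgb [133 128 124]
z0.154 n9 side -9.4..9.9 mid 0.2 nearest -10.7 rgb [131 127 124]
z0.158 n13 side -22.3..20.3 mid -1.0 nearest -22.8 rgb [147 135 124]
z0.162 n98 side -24.9..22.4 mid -1.3 nearest -25.4 rgb [133 127 122]
z0.166 n20 side -24.6..9.5 mid -7.5 nearest -11.2 rgb [121 118 114]
z0.170 n11 side -18.5..11.4 mid -3.5 nearest -22.0 rgb [109 105  99]
z0.174 n24 side -14.0..17.6 mid 1.8 nearest -25.4 rgb [96 91 85]
z0.178 n35 side -20.4..19.8 mid -0.3 nearest -25.4 rgb [88 80 70]
z0.182 n44 side -22.7..21.8 mid -0.4 nearest -27.1 rgb [86 79 70]
z0.186 n38 side -22.8..21.7 mid -0.6 nearest -25.7 rgb [82 76 67]
z0.190 n48 side -22.8..21.5 mid -0.7 nearest -26.3 rgb [80 74 67]
z0.194 n68 side -22.9..21.4 mid -0.7 nearest -24.8 rgb [79 73 65]
z0.198 n36 side -22.9..21.3 mid -0.8 nearest -18.9 rgb [87 81 74]
```

View pics/key.png

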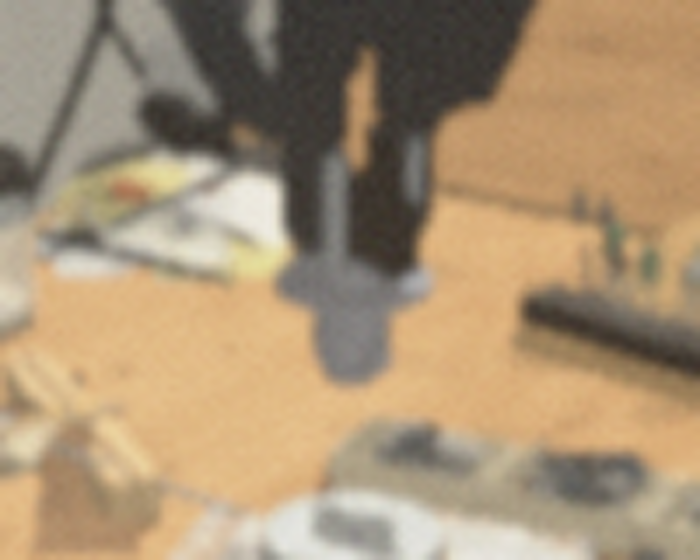

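The key hangs upright and centred to within 1 mm. However, the fingertips probably touch the 24 mm hub as well as the bar, so I gripped too low. I'll seat the key lightly in the mouth, where the slots hold it upright, then regrip about 6 mm higher.

Run:
```python
from mv import *
v=np.array([.5130,-.0645,0])
arm.movel(v+[0,0,.125],rate=.12);st()
for z in np.arange(.118,.1005,-.003):
    arm.movel(v+[0,0,z],rate=.05);st("%.3f"%z);print("   M",np.round(arm.get_moment(),2))
    if arm.get_force()[2]>6: print("contact");break
```

```text
t17.97 p [ 0.5131 -0.0645  0.1252] F [-0.8  0.8 -0.6] w0.0182 j7 -1.00
0.118 t18.26 p [ 0.513  -0.0645  0.1181] F [-0.1  0.8 -1.2] w0.0191 j7 -0.99
   M [-0.05 -0.03 -0.02]
0.115 t18.51 p [ 0.513  -0.0645  0.115 ] F [ 0.4  0.1 -0.8] w0.0192 j7 -0.99
   M [ 0.01 -0.04 -0.01]
0.112 t18.76 p [ 0.5129 -0.0645  0.1118] F [-0.6  0.  -0.8] w0.0187 j7 -0.98
   M [-0.01  0.01  0.01]
0.109 t19.01 p [ 0.5129 -0.0645  0.1088] F [-0.5  1.1 -1.4] w0.0186 j7 -0.98
   M [-0.01  0.04  0.02]
0.106 t19.26 p [ 0.5129 -0.0645  0.1058] F [ 0.  -0.1 -1.8] w0.0188 j7 -0.97
   M [0.01 0.06 0.02]
0.103 t19.51 p [ 0.5131 -0.0646  0.103 ] F [-0.3  0.9  0.9] w0.0186 j7 -0.97
   M [-0.01 -0.08 -0.04]
```

The lugs dropped into the slots without resistance, so alignment is good. Regripping higher.

Run:
```python
from mv import *
v=np.array([.5130,-.0645,0])
arm.movel(v+[0,0,.1015],rate=.05);st("seat")
arm.open_gripper();st("open")
arm.movel(v+[0,0,.1095],rate=.06);st("up")
arm.grasp();st("regrasp");print(arm.get_grasp_force(),np.round(arm.get_moment(),2))
import cv2,pickle
d={n:arm.get_image(n) for n in("scene",)};pickle.dump(d,open("im3.pkl","wb"))
cv2.imwrite("pics/seat.png",cv2.resize(d["scene"]["image"][150:240,270:380,::-1],None,fx=6,fy=6,interpolation=2))
```

```text
seat t19.76 p [ 0.5131 -0.0646  0.1015] F [ 1.  -1.1  1.7] w0.0187 j7 -0.97
open t20.42 p [ 0.513  -0.0645  0.1015] F [-0.4 -0.4 -0.5] w0.0854 j7 -0.97
up t20.70 p [ 0.5133 -0.0646  0.11  ] F [-0.2 -0.2  0.3] w0.0854 j7 -0.98
regrasp t21.37 p [ 0.513  -0.0645  0.1095] F [-0.7 -1.1  0.7] w0.0105 j7 -0.98
61.93930149078369 [-0.04 -0.01  0.01]
```

View pics/seat.png

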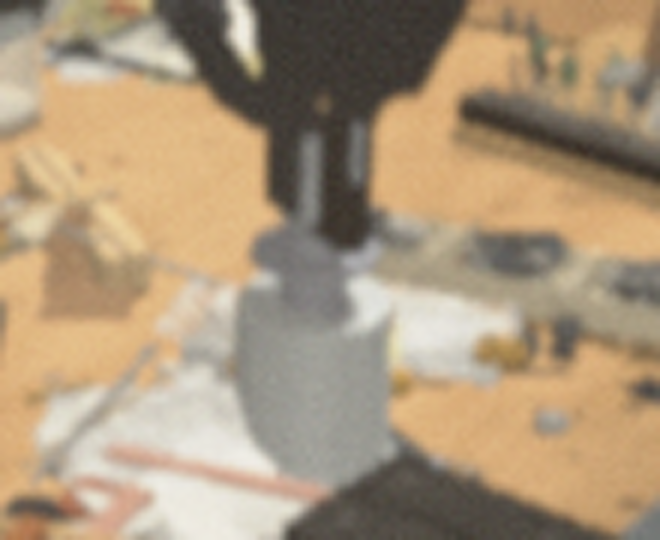

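Grip is now on the bar alone (10.5 mm). The key stands upright in the mouth, flange at about (315,255) in the crop. Pushing down with force monitoring.

Run:
```python
from mv import *
v=np.array([.5130,-.0645,0])
for z in(.106,.103,.101,.099,.098,.097,.096,.095,.094):
    arm.movel(v+[0,0,z],rate=.04);arm.hold(.15);F=np.mean([arm.get_force() for _ in range(8)],0)
    print("%.3f"%z,np.round(arm.get_ee_pos(),4),np.round(F,1),np.round(arm.get_moment(),2))
    if F[2]>9: break
st()
```

```text
0.106 [ 0.5131 -0.0646  0.1061] [0.3 0.1 2. ] [ 0.   -0.02  0.02]
0.103 [ 0.5131 -0.0646  0.1031] [ 0.8 -0.3  3.2] [-0.08 -0.06 -0.04]
0.101 [ 0.5131 -0.0645  0.101 ] [ 1.4 -0.5  2.6] [-0.14 -0.13  0.02]
0.099 [ 0.5131 -0.0646  0.0991] [-0.6 -0.7  4.1] [-0.12 -0.13 -0.  ]
0.098 [ 0.513  -0.0645  0.098 ] [0.9 0.1 4.5] [-0.17 -0.16  0.01]
0.097 [ 0.513  -0.0645  0.097 ] [ 0.8 -0.9  4.6] [-0.23 -0.22  0.03]
0.096 [ 0.5131 -0.0646  0.0961] [ 1.  -1.4  5.2] [-0.16 -0.22 -0.02]
0.095 [ 0.5131 -0.0646  0.0955] [-0.7  0.9 11.4] [0.03 0.18 0.03]
 t24.62 p [ 0.5131 -0.0646  0.0955] F [-0.7  0.9 11.4] w0.0105 j7 -0.96
```

Plunger stop felt at TCP z of about 0.0957. I'll back off to 0.0975 (plunger about 12 mm) and turn clockwise.

Run:
```python
from mv import *
v=np.array([.5130,-.0645,.0975])
arm.movel(v,rate=.04);st()
a0=-.45+1.5*np.pi
for k in list(np.arange(.15,1.46,.15))+[1.48]:
    arm.move_to(v,qd(a0-k));M=np.mean([arm.get_moment() for _ in range(6)],0);F=np.mean([arm.get_force() for _ in range(6)],0)
    q=arm.get_ee_rot();y=Ro.from_quat([q[1],q[2],q[3],q[0]]).as_matrix()[:,1]
    print("%.2f"%k,"act %.3f"%((a0-np.arctan2(y[1],y[0]))%np.pi),"t%.1f"%arm.get_time(),np.round(arm.get_ee_pos(),4),"F",np.round(F,1),"M",np.round(M,2),"j7 %.2f"%arm.get_joint_positions()[6])
    if abs(M[2])>.7 or np.linalg.norm(F)>20: print("high");break
print(np.round(arm.get_joint_positions(),2))
```

```text
t24.87 p [ 0.513  -0.0645  0.0976] F [ 0.4 -1.2  4.6] w0.0105 j7 -0.96
0.15 act 0.147 t25.1 [ 0.5129 -0.0644  0.0973] F [0.7 0.3 5.1] M [ 0.04 -0.19  0.04] j7 -1.08
0.30 act 0.297 t25.4 [ 0.513  -0.0644  0.0975] F [-0.3 -0.2  6.5] M [ 0.04 -0.14  0.07] j7 -1.21
0.45 act 0.446 t25.6 [ 0.5131 -0.0643  0.0975] F [1.3 0.5 6.3] M [ 0.19 -0.27  0.04] j7 -1.34
0.60 act 0.595 t25.9 [ 0.5133 -0.0641  0.0975] F [0.5 1.3 6. ] M [ 0.37 -0.4   0.12] j7 -1.48
0.75 act 0.745 t26.1 [ 0.5135 -0.064   0.0975] F [2.8 1.6 5. ] M [ 0.45 -0.67  0.07] j7 -1.61
0.90 act 0.894 t26.4 [ 0.5137 -0.0639  0.0975] F [2.8 2.1 5.9] M [ 0.49 -0.88  0.13] j7 -1.75
1.05 act 1.041 t26.7 [ 0.5139 -0.064   0.0976] F [6.1 2.5 5. ] M [ 0.65 -1.21  0.14] j7 -1.90
1.20 act 1.191 t26.9 [ 0.5141 -0.064   0.0976] F [5.1 2.8 4.7] M [ 0.64 -1.33  0.12] j7 -2.04
1.35 act 1.341 t27.2 [ 0.5143 -0.064   0.0976] F [6.3 2.2 4. ] M [ 0.57 -1.57  0.2 ] j7 -2.19
1.48 act 1.471 t27.4 [ 0.5145 -0.0641  0.0977] F [6.4 1.3 3.6] M [ 0.46 -1.69  0.14] j7 -2.31
[-0.65  0.95  1.31  2.03 -1.07  1.1  -2.31]
```

Rotation is going well, with a small side load from an off-axis grip. I'll relieve it and continue to the stop.

Run:
```python
from mv import *
v=np.array([.5155,-.0637,.0972]);a0=-.45+1.5*np.pi
for k in(1.48,1.53,1.57,1.61,1.65,1.69,1.73):
    j=arm.solve_ik(v,qd(a0-k))
    if j is None or j[6]<-2.75: print("limit",j);break
    arm.move_to(v,qd(a0-k));arm.hold(.1);M=np.mean([arm.get_moment() for _ in range(10)],0);F=np.mean([arm.get_force() for _ in range(10)],0)
    q=arm.get_ee_rot();R=Ro.from_quat([q[1],q[2],q[3],q[0]]).as_matrix();y=R[:,1]
    print("%.2f"%k,"act %.3f"%((a0-np.arctan2(y[1],y[0]))%np.pi),"t%.1f"%arm.get_time(),np.round(arm.get_ee_pos(),4),"F",np.round(F,1),"M",np.round(M,2),"tilt %.3f"%np.arccos(-R[2,2]),"j7 %.2f"%arm.get_joint_positions()[6])
    if M[2]>.5: print("stop");break
```

```text
1.48 act 1.472 t27.8 [ 0.5152 -0.0639  0.0973] F [0.4 0.8 7.3] M [ 0.08 -0.04  0.17] tilt 0.001 j7 -2.32
1.53 act 1.522 t28.1 [ 0.5153 -0.0639  0.0973] F [1.2 1.1 7. ] M [ 0.07 -0.16  0.16] tilt 0.000 j7 -2.37
1.57 act 1.562 t28.5 [ 0.5154 -0.0639  0.0974] F [ 1.1 -0.3  7.1] M [ 0.03 -0.2   0.22] tilt 0.000 j7 -2.41
1.61 act 1.601 t28.9 [ 0.5154 -0.0639  0.0974] F [1.4 0.1 6.9] M [-0.01 -0.24  0.52] tilt 0.001 j7 -2.45
stop
```

Run:
```python
from mv import *
import cv2
v=np.array([.5155,-.0637,.0972]);a0=-.45+1.5*np.pi
arm.move_to(v,qd(a0-1.63));arm.hold(.5);print(np.round(np.mean([arm.get_moment() for _ in range(10)],0),2));st()
d=arm.get_image("scene");t=arm.get_image("top")
cv2.imwrite("pics/end.png",np.hstack([cv2.resize(d["image"][150:240,270:370,::-1],(400,360),interpolation=2),cv2.resize(t["image"][140:290,200:366,::-1],(400,360))]))
```

```text
[-0.02 -0.19  0.73]
 t29.60 p [ 0.5154 -0.0639  0.0974] F [1.2 0.6 7.3] w0.0106 j7 -2.47
```

View pics/end.png

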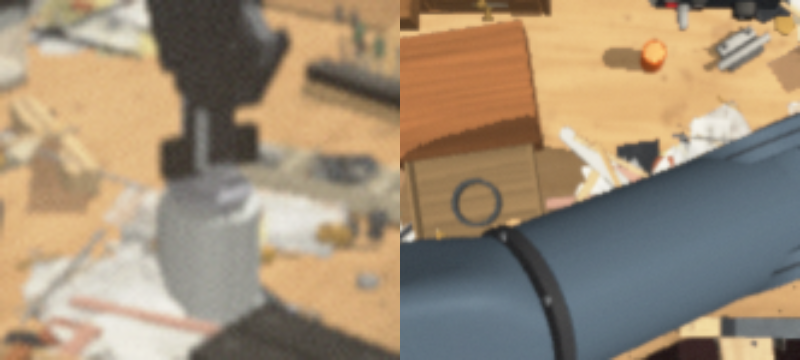

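The left crop shows the key pressed in, with the flange near the lip at about (210,190). It is upright, and the bar is turned broadside. The right crop shows the drawer still open with its holder empty. The moment reads 0.73 N m against the stop.

```bash
python3 -c "
from cell import arm
print(arm.finish_job())"
```

```text
the job is handed in; nothing more can be done
None
```

The job is handed in at about 30 s of the 58 s: the drawer is out to its stop, and the key is pushed down in the valve, turned clockwise to its stop (felt at 0.73 N m) and still gripped upright there.

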